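# Slide the retaining bar across the tube cradle

## Task

A steel tube lies in the open trough of the cradle and has to be secured for storage. Of the three bars on the plywood deck, pick out the one exactly long enough to reach from the upright stop to the other end of the near yellow seat, and slide it across the trough, without lifting it off the deck, until its end is up against the stop and it lies flat and square across both yellow seats. Leave the other two bars where they are.

Things in the scene. Friction and masses are not known exactly. Their poses are not given: they have to be found in the camera images.
- cradle: Fixed cradle, flat top 80 mm above the bench. Origin: centre of its underside; y along its 492 mm length, x across its 280 mm width, z up. Along y the top is: plywood deck -246 to +34 mm, near yellow seat to +94 (flush with the deck), open trough to +174, far yellow seat to +234 (same height), dark steel upright stop to +246, rising 25 mm above the seats.
- trough_mid (a point): Middle of the trough opening, at deck height; axes as the cradle's: +y towards the stop, x along the trough. The stop's face is at y = +100 mm, the deck end of the near yellow seat at y = -100 mm, the trough edges at y = -40 and +40 mm. The seats and trough span x = -140 to +140 mm.
- bar_a: Bare aluminium-coloured box-section bar with black ends, 160 long, 40 wide, 20 high (mm), loose on the plywood deck. Origin: centre of its underside; y along its length, z up.
- bar_b: Bare aluminium-coloured box-section bar with black ends, 200 long, 40 wide, 20 high (mm), loose on the plywood deck. Origin: centre of its underside; y along its length, z up.
- bar_c: Bare aluminium-coloured box-section bar with black ends, 240 long, 40 wide, 20 high (mm), loose on the plywood deck. Origin: centre of its underside; y along its length, z up.
- tube: Steel tube 64 mm in diameter, 240 mm long, lying in the trough along the cradle's x axis, its top 8 mm below the deck level. Origin: underside, mid-length. Stays there.
Mind the look-alikes: they are no part of the job. What is shaped like the bar_b but green or orange is not meant.

How it is judged:
By the outcome, as a careful person would: the job done as asked, in the order asked, and still so for the second after the job is handed in, with the robot touching nothing.
It also fails if it takes over 38 s, if anything falls off the work surface, if the arm or the gripper's body presses on something with over 40 N, if the wrist force passes 120 N, or if a joint passes its speed limit or range.

## Robot

A 6-joint arm with a two-finger parallel gripper is mounted at the origin on the work surface. World frame = base frame: x ahead of the robot, y to its left, z up, the work surface at z = 0. Lengths are in m, angles in rad, forces in N, time in s.
With the tool pointing down it reaches from about 0.3 to 0.775 m from the base axis. Payload 14.6 kg.
Tool frame: the origin (TCP) lies on the centre line of the jaws, within the pads' length; the fingertips stand robot.nose_length ahead of it and the grasp point (between the pads) lies 8 mm behind it (robot.nose_length is the distance from the TCP to the fingertips, in m); z points along the fingers, y is the line along which they close (so a half turn about z gives the same grasp; the last joint's range is limited). The gripper opens to 94 mm and grips with 3 to 60 N. Pads are 16 mm wide; open, the fingers measure 119 mm over their backs; the gripper's body (75 mm by 177 mm) begins 78 mm behind the grasp point.
Start: joints at [1.177, 0.3, 1.521, -0, 1.321, -0.067], TCP at [0.177, 0.521, 0.179] pointing down, gripper open.
Joint ranges: [-3.03, 3.03], [-0.79, 2.21], [0.23, 2.52], [-1.04, 4.18], [0, 3.07], [-2.55, 2.55]. Speed limits (rad/s): [2.22, 2.22, 2.57, 3.14, 3.14, 3.14].

## Interface

Orientations are given as a rotation vector (axis times angle).
In Python, from bench import robot gives the robot as it stands. The module is installed in compiled form; this text tells all that it offers.
- The arm moves only by the tool move_arm, never from a script. Its argument "deltas" is a list of rows, each an object with "gripper": the opening, from 0 (shut) to 1 (fully open); "translation": the shift along the tool's x, y, z in units of 0.5 m (1.0 is 0.5 m), a list of three; "spin": the turn about the tool's z in units of 60 degrees (1.0 is 60 degrees). A call has 1 to 20 rows; each row is the pose to reach, as a shift and turn from the pose commanded when the call began, along the tool's axes at that moment; what a row does not reach only later rows make up. A row lasts 1/12 s, in which the tool goes at most 41.7 mm and 7.16 degrees, less where a joint would pass 70% of its speed; a pose out of reach is approached as far as the arm can. A call with a number of a shift or a turn outside -1 to 1 is refused whole. A call with a gripper value outside its range is refused whole. The fingers move at their own pace and stop on an object; "squeeze" is the grip in N (left out, the last holds). Time passes only in rows, so rows that repeat a pose let the fingers close. It gives the time, the measured TCP pose, the force, the opening and the grip force at its end, in the units of the state.
- robot.get_state(): the state, without advancing time (a new reading comes with each control period).
- robot.capture(name): name is "side" or "top" or "wrist"; returns a dict with "image" (400x640x3 uint8, red, green, blue), "range_z" (400x640 float32, m along the optical axis (not along the pixel's ray), 0 where there is no reading), "vfov" (degrees; the focal length in pixels is half the picture's height over the tangent of half this angle, whatever the lens; pixels are square), "cx", "cy" (the principal point, pixels), "position" and "orientation" of the camera in the world; the wrist camera has in their place "mount" (4x4, takes a point from camera to tool coordinates, whose origin is the TCP and whose axes are the flange's). Camera axes: x right, y down, z forward; pixel columns grow to the right and rows downward; lengths in m; the calibration is good to about 2 mm. A picture is of the moment at which its call begins: read the wrist's pose just before it.
- robot.finish_job(): hands the job in; it is judged then, once.
The state is a dict: "clock": time; "q": joint angles; "qd": joint speeds; "effort": joint torques, N m; "tool_pos": TCP position; "orientation": TCP orientation; "force": force on the tool from outside, world axes, zero at the start; "ft_torque": the same for the moment, N m; "width": finger opening in m; "finger_force": force on a finger pad.
Only numpy, scipy, OpenCV 4.12 (cv2) and the standard library are available. Lean on these libraries where they do the work, as an engineer would, in place of code of your own. Each camera call takes 0.05 s, during which the arm holds its last target. There are 200 camera calls.

## Working session

There is one attempt and no reset: what is moved stays moved. The work goes in short steps, Python scripts to look and compute and a tool call to move; the robot and the scene stay as the last step left them, time stands still between calls to the robot, and variables do not carry over. Pictures are saved under pics/ and viewed, at most 10 in all, crops included, and the job is handed in when it is done.

Besides the shell and the picture viewer there is one more tool, called by a JSON object that holds its "api" and its "payload". move_arm: Moves the arm, as the interface text tells. Its arguments: {"type":"object","properties":{"deltas":{"type":"array","items":{"type":"object","properties":{"gripper":{"type":"number"},"translation":{"type":"array","items":{"type":"number"}},"spin":{"type":"number"}}}},"squeeze":{"type":"number"}},"required":["deltas"]}

```bash
mkdir -p pics
cat > h.py <<'E'
import numpy as np,cv2
from scipy.spatial.transform import Rotation as R
def pts(c):
    h,w=c["range_z"].shape; f=h/2/np.tan(np.radians(c["vfov"])/2)
    u,v=np.meshgrid(np.arange(w),np.arange(h)); z=c["range_z"]
    P=np.stack([(u-c["cx"])/f*z,(v-c["cy"])/f*z,z],-1)
    o=np.array(c["orientation"]); M=o if o.shape==(3,3) else R.from_rotvec(o).as_matrix()
    return P@M.T+np.array(c["position"])
E
python3 - <<'E'
from bench import robot
from h import *
import pickle
s=robot.get_state(); print({k:np.round(v,3) for k,v in s.items()}, getattr(robot,'nose_length',None))
for n in("top","side"):
    c=robot.capture(n); pickle.dump(c,open(n+".pkl","wb"))
    cv2.imwrite(f"pics/{n}0.png",c["image"][:,:,::-1]); print(n,c["vfov"],c["cx"],c["cy"],c["position"],c["orientation"])
E
```

```text
{'clock': np.float64(0.0), 'q': array([ 1.177,  0.3  ,  1.522,  0.   ,  1.321, -0.067]), 'qd': array([-0.   , -0.002,  0.002,  0.   ,  0.   , -0.   ]), 'effort': array([ 0.0000e+00, -5.3181e+01, -3.5274e+01,  7.1000e-02,  2.4000e-02,
       -0.0000e+00]), 'tool_pos': array([0.176, 0.521, 0.179]), 'orientation': array([-5.110e-01, -3.099e+00,  2.000e-03]), 'force': array([-0.544,  0.293, -0.65 ]), 'ft_torque': array([ 0.029,  0.03 , -0.009]), 'finger_force': np.float64(0.0), 'width': np.float64(0.094)} 0.011
top 53.12146268778263 319.33865908413867 203.87755947934255 [ 0.3169223  -0.08170025  1.3786783 ] [-2.20395971  2.14210922 -0.12022515]
side 45.79111776655281 320.9634584358173 198.6040229510464 [ 0.14517562 -1.20625314  0.79470663] [-2.11994701  0.25989221 -0.15337777]
```

View pics/top0.png

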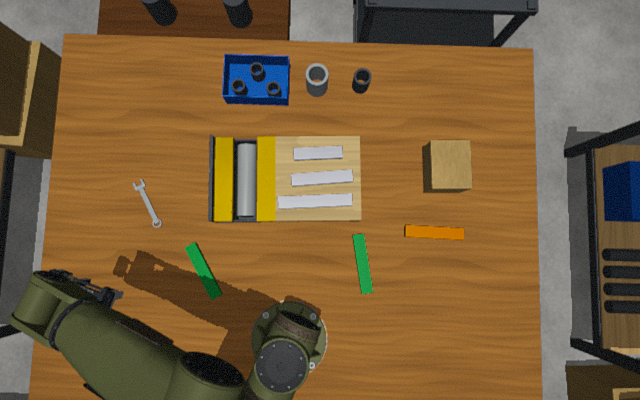

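View pics/side0.png

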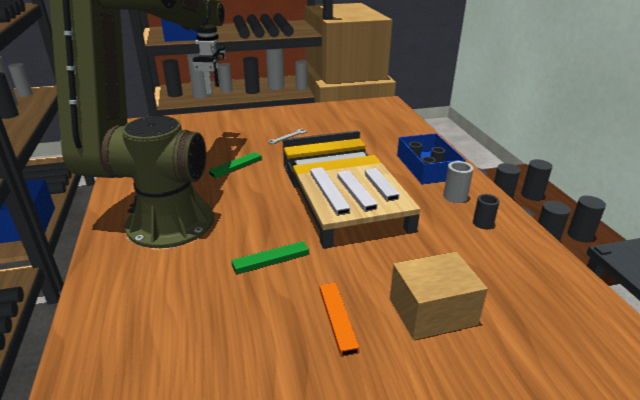

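The top view shows the cradle with its stop on the left (col 211), trough tube at col 246 and the deck on the right. Three white bars lie on the deck: short at (318,153), middle at (322,178) and long at (315,201). The side view shows the same. The green and orange look-alikes lie on the bench. The stop-to-seat-end distance is 200 mm, so I need the 200 mm bar, probably the middle one. I'll measure to confirm.

Run:
```python
import pickle
from h import *
c=pickle.load(open("top.pkl","rb")); im=c["image"]; P=pts(c)
hsv=cv2.cvtColor(im,cv2.COLOR_RGB2HSV)
roi=np.zeros(im.shape[:2],bool); roi[130:226,205:366]=1
def rect(m,z):
    f=200/np.tan(np.radians(c["vfov"])/2)
    M=R.from_rotvec(c["orientation"]).as_matrix()
    n,l,st,ce=cv2.connectedComponentsWithStats(m.astype(np.uint8))
    for i in range(1,n):
        if st[i,4]<150: continue
        v,u=np.nonzero(l==i)
        d=np.stack([(u-c["cx"])/f,(v-c["cy"])/f,np.ones(len(u))],-1)@M.T
        p=np.array(c["position"])+d*((z-c["position"][2])/d[:,2])[:,None]
        r=cv2.minAreaRect((p[:,:2]*1000).astype(np.float32))
        print(np.round(ce[i]),st[i],"ctr",np.round(r[0],1),"size",np.round(r[1],1),"ang",round(r[2],2),"medz",np.median(P[v,u,2]).round(4)); print(np.round(cv2.boxPoints(r)).tolist())
print("bars"); rect(roi&(hsv[...,1]<50)&(hsv[...,2]>170),.1)
print("yellow"); rect(roi&(hsv[...,1]>200)&(hsv[...,0]>20)&(hsv[...,0]<32)&(hsv[...,2]>120),.08)
print("deck"); rect(roi&(abs(P[...,2]-.085)<.03),.08)
cv2.imwrite("pics/crop.png",cv2.resize(im[128:228,203:368,::-1],None,fx=4,fy=4,interpolation=cv2.INTER_CUBIC))
```

```text
bars
[318. 152.] [294 146  49  13 560] ctr [617.6 -81.4] size [ 38.5 156.6] ang 4.26 medz 0.0992
[[593.0, -5.0], [604.0, -161.0], [643.0, -158.0], [631.0, -2.0]]
[322. 177.] [291 169  62  17 723] ctr [535.8 -96. ] size [ 38.8 197.1] ang 6.08 medz 0.0991
[[506.0, -0.0], [527.0, -196.0], [566.0, -192.0], [545.0, 4.0]]
[315. 200.] [278 193  75  15 892] ctr [459.2 -76.4] size [ 39.  238.2] ang 4.16 medz 0.0991
[[431.0, 41.0], [448.0, -197.0], [487.0, -194.0], [470.0, 44.0]]
yellow
[223. 179.] [ 214  137   19   85 1530] ctr [524.3 226.6] size [278.9  58.7] ang 2.87 medz 0.079
[[384.0, 249.0], [386.0, 190.0], [665.0, 204.0], [662.0, 263.0]]
[265. 178.] [ 257  136   18   86 1545] ctr [529.8  88. ] size [282.6  56.3] ang 2.26 medz 0.0791
[[388.0, 111.0], [390.0, 54.0], [672.0, 65.0], [670.0, 122.0]]
deck
[221. 179.] [ 208  135   28   87 2136] ctr [527.1 233.1] size [285.1  85. ] ang 1.43 medz 0.0798
[[384.0, 272.0], [386.0, 187.0], [671.0, 194.0], [668.0, 279.0]]
[308. 178.] [ 257  136  105   85 8748] ctr [535.5 -53.4] size [279.3 341.5] ang 1.76 medz 0.0804
[[391.0, 113.0], [401.0, -228.0], [680.0, -220.0], [670.0, 122.0]]
[246. 179.] [ 237  143   19   73 1189] ctr [525.8 150.8] size [238.8  57.5] ang 1.8 medz 0.0669
[[406.0, 176.0], [407.0, 118.0], [646.0, 126.0], [644.0, 183.0]]
```

View pics/crop.png

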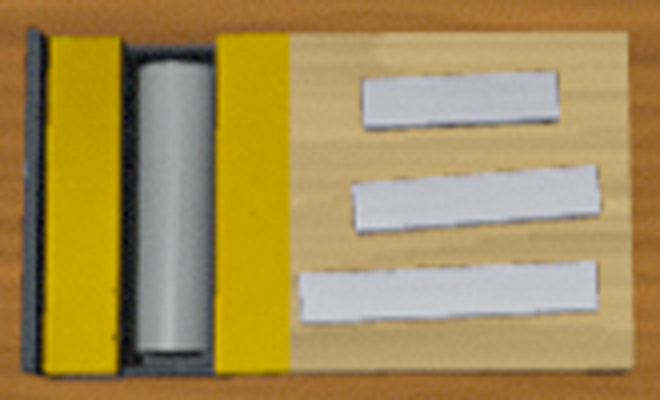

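The three candidates are the short bar at (318,152), measured 157 mm (bar_a), the middle bar at (322,177), 197 mm (bar_b), and the long bar at (315,200), 238 mm (bar_c). The green and orange pieces are excluded by colour. The enlarged crop shows the middle bar at crop pixel (475,198), skewed about 4° to the cradle. It is bar_b and fits the 200 mm span. I'll hover over it first, then refine with the wrist camera.

```bash
cat >> h.py <<'E'
def delta(s,x,y,z,yaw):
    """tool y axis along (cos yaw, sin yaw) up to a half turn; yaw deg"""
    M=R.from_rotvec(s["orientation"]).as_matrix()
    t=M.T@(np.array([x,y,z])-s["tool_pos"])/.5
    cur=np.degrees(np.arctan2(M[1,1],M[0,1])); d=(cur-yaw+90)%180-90
    print("pos",np.round(s["tool_pos"],4),"yaw",round(cur,2),"tr",np.round(t,4),"spin",round(d/60,4),"F",np.round(s["force"],1),"w",round(float(s["width"]),4),"t",round(float(s["clock"]),2))
E
python3 - <<'E'
from bench import robot
from h import *
delta(robot.get_state(),.536,-.096,.179,6.1)
E
```

```text
pos [0.1765 0.5207 0.1789] yaw 71.28 tr [-1.0769e+00 -9.3720e-01  6.0000e-04] spin 1.0863 F [ 0.2 -0.2 -0.2] w 0.0939 t 0.1
```

{"api": "move_arm", "payload": {"deltas": [{"translation":[-0.5,-0.43,-0.14],"spin":0.5,"gripper":0.6},{"translation":[-0.5,-0.43,-0.14],"spin":0.5,"gripper":0.6},{"translation":[-0.5,-0.43,-0.14],"spin":0.5,"gripper":0.6},{"translation":[-0.98,-0.85,-0.14],"spin":0.98,"gripper":0.6},{"translation":[-0.98,-0.85,-0.14],"spin":0.98,"gripper":0.6},{"translation":[-0.98,-0.85,-0.14],"spin":0.98,"gripper":0.6},{"translation":[-0.98,-0.85,-0.14],"spin":0.98,"gripper":0.6},{"translation":[-0.98,-0.85,-0.14],"spin":0.98,"gripper":0.6},{"translation":[-0.98,-0.85,-0.14],"spin":0.98,"gripper":0.6},{"translation":[-0.98,-0.85,-0.14],"spin":0.98,"gripper":0.6},{"translation":[-0.98,-0.85,-0.14],"spin":0.98,"gripper":0.6},{"translation":[-0.98,-0.85,-0.14],"spin":0.98,"gripper":0.6},{"translation":[-0.98,-0.85,-0.14],"spin":0.98,"gripper":0.6},{"translation":[-0.98,-0.85,-0.14],"spin":0.98,"gripper":0.6},{"translation":[-0.98,-0.85,-0.14],"spin":0.98,"gripper":0.6},{"translation":[-0.98,-0.85,-0.14],"spin":0.98,"gripper":0.6},{"translation":[-0.98,-0.85,-0.14],"spin":0.98,"gripper":0.6},{"translation":[-0.98,-0.85,-0.14],"spin":0.98,"gripper":0.6},{"translation":[-0.98,-0.85,-0.14],"spin":0.98,"gripper":0.6},{"translation":[-0.98,-0.85,-0.14],"spin":0.98,"gripper":0.6}], "squeeze": 15}}

```text
clock: 1.77
tool_pos: [0.5038, -0.038, 0.2493]
orientation: [-1.965, -2.451, 0.0]
force: [-0.7, 0.0, -0.0]
width: 0.0563
finger_force: 0.0
```

Run:
```python
from bench import robot
from h import *
import pickle
s=robot.get_state(); delta(s,.536,-.096,.179,6.1)
c=robot.capture("wrist"); pickle.dump((s,c),open("w1.pkl","wb")); print(c["mount"],c["vfov"])
cv2.imwrite("pics/w1.png",c["image"][:,:,::-1])
```

```text
pos [ 0.5038 -0.038   0.2493] yaw 12.54 tr [-0.1272  0.0377  0.1406] spin 0.1073 F [-0.7  0.  -0. ] w 0.0563 t 1.77
[[ 5.86514527e-05 -9.67616292e-01 -2.52425649e-01  7.26635955e-02]
 [ 9.99999955e-01 -1.79409091e-05  3.01123782e-04  1.62551505e-03]
 [-2.95901023e-04 -2.52425655e-01  9.67616247e-01 -2.06193883e-01]
 [ 0.00000000e+00  0.00000000e+00  0.00000000e+00  1.00000000e+00]] 66.40371179946015
```

View pics/w1.png

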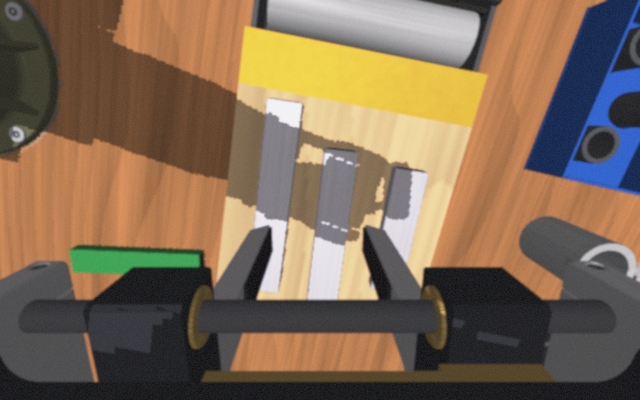

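The wrist view shows the middle bar at about (332,230) between the open fingers, with the near yellow seat ahead at (360,75). The bar is partly in shadow, so I'll measure it by height instead of colour.

```bash
cat >> h.py <<'E'
def wpts(s,c):
    T=np.eye(4); T[:3,:3]=R.from_rotvec(s["orientation"]).as_matrix(); T[:3,3]=s["tool_pos"]
    T=T@np.array(c["mount"])
    return pts({**c,"orientation":T[:3,:3],"position":T[:3,3]})
E
python3 - <<'E'
import pickle
from h import *
s,c=pickle.load(open("w1.pkl","rb")); P=wpts(s,c); hsv=cv2.cvtColor(c["image"],cv2.COLOR_RGB2HSV)
x,y,z=[P[...,i] for i in range(3)]
m=(abs(z-.1)<.006)&(x>.4)&(x<.68)&(y<.1)&(c["range_z"]>0)
m=cv2.morphologyEx(m.astype(np.uint8),cv2.MORPH_OPEN,np.ones((3,3)))
n,l,st,ce=cv2.connectedComponentsWithStats(m)
for i in range(1,n):
    if st[i,4]<400: continue
    q=P[l==i]; r=cv2.minAreaRect((q[:,:2]*1000).astype(np.float32))
    print(st[i],np.round(ce[i]),np.round(r[0],1),np.round(r[1],1),round(r[2],2),np.round(cv2.boxPoints(r)).tolist(),q[:,2].mean().round(4))
    ys=np.arange(np.percentile(q[:,1],8),np.percentile(q[:,1],92),.005)
    mid=[(np.median([q[k,0].min(),q[k,0].max()])) for k in [abs(q[:,1]-a)<.003 for a in ys]]
    f=np.polyfit(ys,mid,1);print(" midline yaw",np.degrees(np.arctan(-f[0])).round(2),"x at -.096",np.polyval(f,-.096).round(4))
ym=(hsv[...,1]>120)&(hsv[...,0]>20)&(hsv[...,0]<32)&(hsv[...,2]>120)&(abs(z-.08)<.006)
xs=np.arange(.41,.66,.005)
e=[(np.percentile(y[k],1),np.percentile(y[k],99)) for k in [ym&(abs(x-a)<.003) for a in xs]]
for j in(0,1):
    f=np.polyfit(xs,np.array(e)[:,j],1);print("seat edge yaw",np.degrees(np.arctan(f[0])).round(2),"y at x=.528",np.polyval(f,.528).round(4))
# top cam depth: stop face
c=pickle.load(open("top.pkl","rb"));P=pts(c);x,y,z=[P[...,i] for i in range(3)]
hsv=cv2.cvtColor(c["image"],cv2.COLOR_RGB2HSV)
ym=(hsv[...,1]>150)&(hsv[...,0]>20)&(hsv[...,0]<32)&(abs(z-.08)<.006)
for lo,hi in((.03,.15),(.17,.28)):
  e=[(np.percentile(y[k],1),np.percentile(y[k],99)) for k in [ym&(abs(x-a)<.003)&(y>lo)&(y<hi) for a in xs]]
  for j in(0,1):
    f=np.polyfit(xs,np.array(e)[:,j],1);print("top seat edge yaw",np.degrees(np.arctan(f[0])).round(2),"y at x=.528",np.polyval(f,.528).round(4))
E
```

```text
[ 254   98   48  195 5303] [276. 179.] [458.4 -74.8] [ 40.  240.6] 4.16 [[430.0, 44.0], [447.0, -196.0], [487.0, -193.0], [470.0, 47.0]] 0.1009
 midline yaw 8.15 x at -.096 0.4652
[ 307  149   51  151 4887] [331. 223.] [534.9 -92.9] [ 40.1 197.6] 6.06 [[505.0, 3.0], [525.0, -193.0], [565.0, -189.0], [544.0, 7.0]] 0.101
 midline yaw 6.02 x at -.096 0.5351
[ 381  168   47   94 2601] [403. 208.] [614.6 -56.8] [ 40.6 115.2] 4.03 [[590.0, -1.0], [598.0, -116.0], [639.0, -113.0], [631.0, 2.0]] 0.1008
 midline yaw 6.28 x at -.096 0.6197
seat edge yaw 2.26 y at x=.528 0.0586
seat edge yaw 2.15 y at x=.528 0.117
top seat edge yaw 2.41 y at x=.528 0.057
top seat edge yaw 2.45 y at x=.528 0.1153
top seat edge yaw 2.2 y at x=.528 0.1978
top seat edge yaw 2.27 y at x=.528 0.2558
```

Bar_b is centred at (0.535, -0.094) with yaw 6.06°. The cradle yaw is about 2.25°, and trough_mid is at about (0.527, 0.157). Next I align, descend and grip.

{"api": "move_arm", "payload": {"deltas": [{"translation":[-0.123,0.037,0.12],"spin":0.108,"gripper":0.6},{"translation":[-0.123,0.037,0.12],"spin":0.108,"gripper":0.6},{"translation":[-0.123,0.037,0.18],"spin":0.108,"gripper":0.6},{"translation":[-0.123,0.037,0.23],"spin":0.108,"gripper":0.6},{"translation":[-0.123,0.037,0.26],"spin":0.108,"gripper":0.6},{"translation":[-0.123,0.037,0.285],"spin":0.108,"gripper":0.6},{"translation":[-0.123,0.037,0.295],"spin":0.108,"gripper":0.6},{"translation":[-0.123,0.037,0.303],"spin":0.108,"gripper":0.6},{"translation":[-0.123,0.037,0.308],"spin":0.108,"gripper":0.6},{"translation":[-0.123,0.037,0.31],"spin":0.108,"gripper":0.6},{"translation":[-0.123,0.037,0.31],"spin":0.108,"gripper":0.6}]}}

```text
clock: 2.73
tool_pos: [0.5358, -0.0948, 0.0949]
orientation: [2.101, 2.334, 0.001]
force: [-0.3, -0.4, 0.4]
width: 0.0562
finger_force: 0.0
```

{"api": "move_arm", "payload": {"deltas": [{"translation":[0,0,0],"gripper":0.3},{"translation":[0,0,0],"gripper":0.3},{"translation":[0,0,0],"gripper":0.3},{"translation":[0,0,0],"gripper":0.3},{"translation":[0,0,0],"gripper":0.3},{"translation":[0,0,0],"gripper":0.3}], "squeeze": 15}}

```text
validation failed for argument at $.de...
```

Run:
```python
from bench import robot
from h import *
s=robot.get_state(); delta(s,.531,.03,s["tool_pos"][2],2.25); delta(s,.5275,.145,s["tool_pos"][2],2.25);print(s["finger_force"])
```

```text
pos [ 0.5358 -0.0948  0.0949] yaw 6.01 tr [ 2.493e-01  1.670e-02 -1.000e-04] spin 0.0627 F [-0.3 -0.4  0.4] w 0.0562 t 2.73
pos [ 0.5358 -0.0948  0.0949] yaw 6.01 tr [ 4.787e-01  3.380e-02 -1.000e-04] spin 0.0627 F [-0.3 -0.4  0.4] w 0.0562 t 2.73
0.0
```

{"api": "move_arm", "payload": {"deltas": [{"translation":[0,0,0.002],"spin":0,"gripper":0.3},{"translation":[0,0,0.002],"spin":0,"gripper":0.3},{"translation":[0,0,0.002],"spin":0,"gripper":0.3},{"translation":[0,0,0.002],"spin":0,"gripper":0.3},{"translation":[0,0,0.002],"spin":0,"gripper":0.3},{"translation":[0,0,0.002],"spin":0,"gripper":0.3}], "squeeze": 15}}

```text
clock: 3.23
tool_pos: [0.5356, -0.095, 0.0934]
orientation: [2.102, 2.334, 0.0]
force: [0.3, -0.4, -0.5]
width: 0.0283
finger_force: 0.0
```

Run:
```python
from bench import robot
from h import *
s=robot.get_state(); delta(s,.531,.03,s["tool_pos"][2],2.25); delta(s,.5275,.145,s["tool_pos"][2],2.25);print(s["finger_force"])
```

```text
pos [ 0.5356 -0.095   0.0934] yaw 5.99 tr [ 0.2496  0.017  -0.    ] spin 0.0624 F [ 0.3 -0.4 -0.5] w 0.0283 t 3.23
pos [ 0.5356 -0.095   0.0934] yaw 5.99 tr [ 0.4791  0.0341 -0.    ] spin 0.0624 F [ 0.3 -0.4 -0.5] w 0.0283 t 3.23
0.0
```

The fingers closed to 28 mm with no force on a 40 mm bar, which isn't a grip. I'll look before going on.

Run:
```python
from bench import robot
from h import *
import pickle
c=robot.capture("side"); pickle.dump(c,open("s2.pkl","wb"));d=robot.capture("top")
a=cv2.resize(c["image"][120:250,270:430],None,fx=3.5,fy=3.5,interpolation=cv2.INTER_CUBIC)
cv2.imwrite("pics/s2.png",a[:,:,::-1]);print(robot.get_state()["width"],robot.get_state()["finger_force"])
```

```text
0.028100682969363754 0.0
```

View pics/s2.png

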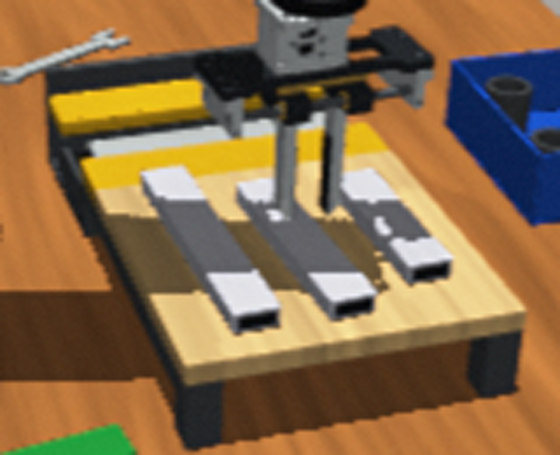

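The side crop shows the fingertips at crop (285,215) and (328,208), seemingly above and beside bar_b. I'll measure where the tips really are from depth.

Run:
```python
import pickle
from h import *
from bench import robot
c=pickle.load(open("s2.pkl","rb"));P=pts(c)
for u0 in(285,328,305):
  for v0 in(190,200,208,214,220,226,250):
    u=int(270+u0/3.5);v=int(120+v0/3.5);print(u0,v0,np.round(P[v,u],3),c["image"][v,u])
x,y,z=[P[...,i] for i in range(3)]
m=(x>.45)&(x<.6)&(abs(y+.095)<.03)&(z>.106)&(z<.15)
print(m.sum());q=P[m];print(np.round([q.min(0),q.max(0)],3)); 
for lo in np.arange(.1,.16,.006):
  k=(abs(z-lo)<.003)&(x>.45)&(x<.6)&(abs(y+.095)<.04)
  if k.sum(): print(lo.round(3),k.sum(),np.round([x[k].min(),x[k].max(),y[k].min(),y[k].max()],3))
for r in (.01,): 
  v,u=np.nonzero((z>.09)&(z<.107)&(x>.4)&(x<.66)&(y<.05)&(y>-.25)); 
  q=P[v,u]; n,l,st,ce=cv2.connectedComponentsWithStats(((z>.09)&(z<.107)&(x>.4)&(x<.66)&(y<.05)&(y>-.25)).astype(np.uint8))
  for i in range(1,n):
    if st[i,4]>100: r=cv2.minAreaRect((P[l==i][:,:2]*1000).astype(np.float32));print(np.round(r[0]),np.round(r[1]),r[2])
```

```text
285 190 [ 0.516 -0.102  0.147] [108 112 114]
285 200 [ 0.514 -0.109  0.141] [117 121 120]
285 208 [ 0.516 -0.106  0.133] [121 122 121]
285 214 [ 0.516 -0.107  0.127] [134 136 137]
285 220 [ 0.529 -0.068  0.1  ] [143 144 147]
285 226 [ 0.525 -0.08   0.101] [ 97  98 104]
285 250 [ 0.516 -0.111  0.096] [89 90 94]
328 190 [ 0.553 -0.1    0.141] [23 26 29]
328 200 [ 0.554 -0.098  0.13 ] [42 43 45]
328 208 [ 0.552 -0.104  0.127] [46 50 53]
328 214 [ 0.553 -0.102  0.119] [169 143 100]
328 220 [ 0.577 -0.039  0.077] [188 156 102]
328 226 [ 0.57  -0.057  0.081] [109  91  57]
328 250 [ 0.548 -0.121  0.097] [ 98  99 104]
305 190 [0.574 0.013 0.077] [233 203 135]
305 200 [ 0.568 -0.006  0.077] [235 205 137]
305 208 [ 0.564 -0.018  0.077] [218 186 129]
305 214 [ 0.145 -1.206  0.795] [107 102 103]
305 220 [ 0.547 -0.07   0.099] [ 96  98 103]
305 226 [ 0.543 -0.082  0.099] [ 96  97 101]
305 250 [ 0.532 -0.115  0.097] [100 102 104]
103
[[ 0.509 -0.11   0.119]
 [ 0.563 -0.087  0.15 ]]
0.1 331 [ 0.45   0.6   -0.135 -0.055]
0.106 1 [ 0.469  0.469 -0.065 -0.065]
0.118 2 [ 0.523  0.553 -0.103 -0.102]
0.124 19 [ 0.516  0.563 -0.108 -0.088]
0.13 17 [ 0.51   0.562 -0.109 -0.087]
0.136 22 [ 0.51   0.562 -0.109 -0.089]
0.142 24 [ 0.509  0.562 -0.109 -0.089]
0.148 24 [ 0.51   0.56  -0.11  -0.087]
0.154 21 [ 0.509  0.559 -0.108 -0.083]
[457. -76.] [ 42. 246.] 4.006973743438721
[616. -80.] [ 45. 168.] 3.4228549003601074
[533. -96.] [ 42. 207.] 6.763025760650635
```

Run:
```python
import pickle
from h import *
from bench import robot
c=pickle.load(open("side.pkl","rb"));P=pts(c)
m=(np.hypot(P[...,0]-.1765,P[...,1]-.5207)<.06)&(P[...,2]>.05)&(P[...,2]<.4)
q=P[m]; print("initial tip z (TCP .179)",np.sort(q[:,2])[[0,3,10,30]].round(4))
s=robot.get_state(); c=robot.capture("wrist"); P=wpts(s,c); x,y,z=[P[...,i] for i in range(3)]
pickle.dump((s,c),open("w2.pkl","wb"))
k=(abs(x-.49)<.01)&(abs(y-.03)<.02)&(c["range_z"]>0);print("wrist z deck",np.median(z[k]).round(4),k.sum())
k=(abs(x-.530)<.008)&(abs(y+.03)<.02)&(c["range_z"]>0);print("wrist z bar",np.median(z[k]).round(4),k.sum())
print(s["tool_pos"],R.from_rotvec(s["orientation"]).as_matrix().round(3))
cv2.imwrite("pics/w2.png",c["image"][:,:,::-1])
print({n:getattr(robot,n) for n in dir(robot) if not n.startswith("_") and not callable(getattr(robot,n))})
```

```text
initial tip z (TCP .179) [0.2011 0.2035 0.2068 0.2151]
wrist z deck 0.0808 1933
wrist z bar 0.1009 1626
[ 0.53553536 -0.09496697  0.09335526] [[-0.104  0.995 -0.   ]
 [ 0.995  0.104  0.   ]
 [ 0.    -0.    -1.   ]]
{'nose_length': 0.011}
```

View pics/w2.png

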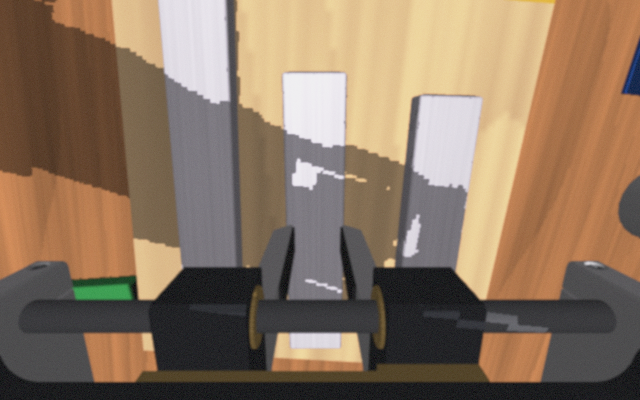

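The wrist view confirms the fingers are centred over the bar in the plane, with the bar at (315,200). Depth shows the real fingertips about 25 mm behind the reported TCP, at z≈0.12, so the stated nose length doesn't match the fingers. I'll open, go down using measured tip height and watch the force.

{"api": "move_arm", "payload": {"deltas": [{"translation":[0,0,0],"spin":0,"gripper":0.6},{"translation":[0,0,0],"spin":0,"gripper":0.6},{"translation":[0,0,0],"spin":0,"gripper":0.6},{"translation":[0,0,0],"spin":0,"gripper":0.6},{"translation":[0,0,0],"spin":0,"gripper":0.6},{"translation":[0,0,0.02],"spin":0,"gripper":0.6},{"translation":[0,0,0.04],"spin":0,"gripper":0.6},{"translation":[0,0,0.055],"spin":0,"gripper":0.6},{"translation":[0,0,0.06],"spin":0,"gripper":0.6},{"translation":[0,0,0.062],"spin":0,"gripper":0.6},{"translation":[0,0,0.062],"spin":0,"gripper":0.6}]}}

```text
clock: 4.3
tool_pos: [0.5354, -0.095, 0.062]
orientation: [-2.102, -2.334, 0.0]
force: [0.0, 0.1, 1.1]
width: 0.0561
finger_force: 0.0
```

Run:
```python
from bench import robot
from h import *
s=robot.get_state(); delta(s,.5275,.145,.06,2.25)
c=robot.capture("side");P=pts(c);x,y,z=[P[...,i] for i in range(3)]
for lo in np.arange(.083,.15,.004):
  k=(abs(z-lo)<.002)&(abs(y+.095)<.016)&(((x>.495)&(x<.512))|((x>.563)&(x<.578)))
  print(lo.round(3),k.sum(),end="; ")
```

```text
pos [ 0.5354 -0.095   0.062 ] yaw 5.99 tr [0.479  0.0343 0.0041] spin 0.0624 F [0.  0.1 1.1] w 0.0561 t 4.3
0.083 6; 0.087 4; 0.091 6; 0.095 15; 0.099 10; 0.103 16; 0.107 12; 0.111 15; 0.115 17; 0.119 10; 0.123 14; 0.127 18; 0.131 12; 0.135 15; 0.139 15; 0.143 16; 0.147 12;
```

{"api": "move_arm", "payload": {"deltas": [{"translation":[0,0,0.003],"spin":0,"gripper":0.6},{"translation":[0,0,0.005],"spin":0,"gripper":0.6},{"translation":[0,0,0.005],"spin":0,"gripper":0.3},{"translation":[0,0,0.005],"spin":0,"gripper":0.3},{"translation":[0,0,0.005],"spin":0,"gripper":0.3},{"translation":[0,0,0.005],"spin":0,"gripper":0.3},{"translation":[0,0,0.005],"spin":0,"gripper":0.3},{"translation":[0,0,0.005],"spin":0,"gripper":0.3}], "squeeze": 15}}

```text
clock: 5.02
tool_pos: [0.5355, -0.095, 0.0599]
orientation: [-2.102, -2.335, 0.0]
force: [-1.7, -0.1, 2.1]
width: 0.0397
finger_force: 15.0
```

Run:
```python
from bench import robot
from h import *
s=robot.get_state(); delta(s,.5275,.145,s["tool_pos"][2],2.25);delta(s,.5317,.045,s["tool_pos"][2],2.25);print(s["finger_force"])
c=robot.capture("wrist");P=wpts(s,c);x,y,z=[P[...,i] for i in range(3)]
k=(abs(z-.101)<.004)&(x>.49)&(x<.57)&(y>-.06)&(y<.05);q=P[k]; print("front end y",np.percentile(q[:,1],[97,99,99.8]).round(4))
```

```text
pos [ 0.5355 -0.095   0.0599] yaw 6.0 tr [ 0.479   0.0342 -0.    ] spin 0.0625 F [-1.7 -0.1  2.1] w 0.0397 t 5.02
pos [ 0.5355 -0.095   0.0599] yaw 6.0 tr [ 0.2792  0.0217 -0.    ] spin 0.0625 F [-1.7 -0.1  2.1] w 0.0397 t 5.02
15.000160038471222
front end y [0.0034 0.005  0.0062]
```

Bar_b is gripped: width 39.7 mm, 15 N. Now I slide it along while squaring the yaw, in two stages.

{"api": "move_arm", "payload": {"deltas": [{"translation":[0.02,0.001,0.001],"spin":0.01,"gripper":0.3},{"translation":[0.045,0.003,0.001],"spin":0.02,"gripper":0.3},{"translation":[0.07,0.005,0.001],"spin":0.03,"gripper":0.3},{"translation":[0.1,0.007,0.001],"spin":0.04,"gripper":0.3},{"translation":[0.13,0.01,0.001],"spin":0.05,"gripper":0.3},{"translation":[0.16,0.012,0.001],"spin":0.062,"gripper":0.3},{"translation":[0.19,0.015,0.001],"spin":0.062,"gripper":0.3},{"translation":[0.22,0.017,0.001],"spin":0.062,"gripper":0.3},{"translation":[0.25,0.019,0.001],"spin":0.062,"gripper":0.3},{"translation":[0.28,0.021,0.001],"spin":0.062,"gripper":0.3},{"translation":[0.28,0.021,0.001],"spin":0.062,"gripper":0.3}]}}

```text
clock: 5.98
tool_pos: [0.5317, 0.0472, 0.0599]
orientation: [2.175, 2.266, 0.002]
force: [-0.3, 4.2, 6.1]
width: 0.04
finger_force: 15.0
```

```bash
cat >> h.py <<'E'
def wbar(robot):
    s=robot.get_state(); c=robot.capture("wrist");P=wpts(s,c);x,y,z=[P[...,i] for i in range(3)]
    X,Y=s["tool_pos"][:2]
    k=(abs(z-.101)<.005)&(abs(x-X)<.04)&(y>Y+.035)&(y<Y+.13);q=P[k]
    hsv=cv2.cvtColor(c["image"],cv2.COLOR_RGB2HSV)
    f=np.polyfit(*zip(*[(a,(lambda p:(p.min()+p.max())/2)(q[abs(q[:,1]-a)<.003,0])) for a in np.arange(Y+.045,Y+.085,.004)]),1)
    print("bar z: front",np.median(q[q[:,1]>Y+.08][:,2]).round(4),"rear",np.median(q[q[:,1]<Y+.05][:,2]).round(4),"front end y",np.percentile(q[:,1],[97,99.5]).round(4),"yaw",np.degrees(np.arctan(-f[0])).round(2))
    st=(z>.1)&(z<.11)&(y>.245)&(y<.29)&(x>.41)&(x<.65)
    if st.sum()>100:
        xs=np.arange(.42,.64,.006); e=[np.percentile(y[st&(abs(x-a)<.003)],3) if (st&(abs(x-a)<.003)).sum()>5 else np.nan for a in xs]
        g=~np.isnan(e)&(abs(xs-X)>.035); f=np.polyfit(xs[g],np.array(e)[g],1); print("stop face yaw",np.degrees(np.arctan(f[0])).round(2),"y at X",np.polyval(f,X).round(4))
    return s,c
E
python3 - <<'E'
from bench import robot
from h import *
s,c=wbar(robot); delta(s,.5275,.145,s["tool_pos"][2],2.25);print(s["finger_force"])
E
```

```text
bar z: front 0.1008 rear 0.1009 front end y [0.146  0.1478] yaw 2.26
pos [0.5317 0.0472 0.0599] yaw 2.37 tr [ 1.957e-01 -4.000e-04  1.000e-04] spin 0.002 F [-0.3  4.2  6.1] w 0.04 t 5.98
15.00226378440857
```

{"api": "move_arm", "payload": {"deltas": [{"translation":[0.015,0,0],"spin":0.002,"gripper":0.3},{"translation":[0.035,0,0],"spin":0.002,"gripper":0.3},{"translation":[0.06,0,0],"spin":0.002,"gripper":0.3},{"translation":[0.085,0,0],"spin":0.002,"gripper":0.3},{"translation":[0.11,0,0],"spin":0.002,"gripper":0.3},{"translation":[0.135,0,0],"spin":0.002,"gripper":0.3},{"translation":[0.16,0,0],"spin":0.002,"gripper":0.3},{"translation":[0.18,0,0],"spin":0.002,"gripper":0.3},{"translation":[0.195,0,0],"spin":0.002,"gripper":0.3},{"translation":[0.195,0,0],"spin":0.002,"gripper":0.3}]}}

```text
clock: 6.87
tool_pos: [0.528, 0.1434, 0.0599]
orientation: [2.178, 2.263, 0.002]
force: [-0.6, 4.3, 5.5]
width: 0.04
finger_force: 15.0
```

Run:
```python
from bench import robot
from h import *
s,c=wbar(robot); delta(s,.527,.157,s["tool_pos"][2],2.25);print(s["finger_force"])
```

```text
bar z: front 0.1018 rear 0.1009 front end y [0.2685 0.2701] yaw 2.24
stop face yaw 2.19 y at X 0.2582
pos [0.528  0.1434 0.0599] yaw 2.2 tr [ 0.0272 -0.001   0.    ] spin -0.0009 F [-0.6  4.3  5.5] w 0.04 t 6.87
15.001040697097778
```

{"api": "move_arm", "payload": {"deltas": [{"translation":[0.008,0,0],"spin":0,"gripper":0.3},{"translation":[0.015,0,0],"spin":0,"gripper":0.3},{"translation":[0.02,0,0],"spin":0,"gripper":0.3},{"translation":[0.024,0,0],"spin":0,"gripper":0.3},{"translation":[0.026,0,0],"spin":0,"gripper":0.3},{"translation":[0.028,0,0],"spin":0,"gripper":0.3},{"translation":[0.03,0,0],"spin":0,"gripper":0.3},{"translation":[0.03,0,0],"spin":0,"gripper":0.3}]}}

```text
clock: 7.58
tool_pos: [0.5276, 0.1569, 0.0599]
orientation: [2.179, 2.262, 0.001]
force: [-0.7, -2.7, 5.5]
width: 0.0394
finger_force: 15.0
```

Run:
```python
from bench import robot
from h import *
s,c=wbar(robot); delta(s,.527,.157,s["tool_pos"][2],2.25)
```

```text
bar z: front 0.1018 rear 0.1009 front end y [0.2689 0.2707] yaw 2.08
stop face yaw 2.19 y at X 0.2583
pos [0.5276 0.1569 0.0599] yaw 2.15 tr [ 0.0002 -0.0012 -0.    ] spin -0.0017 F [-0.7 -2.7  5.5] w 0.0394 t 7.58
```

{"api": "move_arm", "payload": {"deltas": [{"translation":[0.002,0,0],"spin":0,"gripper":0.3},{"translation":[0.004,0,0],"spin":0,"gripper":0.3},{"translation":[0.006,0,0],"spin":0,"gripper":0.3},{"translation":[0.006,0,0],"spin":0,"gripper":0.3}]}}

```text
clock: 7.97
tool_pos: [0.5275, 0.1581, 0.0598]
orientation: [2.178, 2.26, -0.003]
force: [-0.6, -16.3, 7.8]
width: 0.04
finger_force: 15.0
```

Run:
```python
from bench import robot
from h import *
s,c=wbar(robot); delta(s,.527,.157,s["tool_pos"][2],2.25)
cv2.imwrite("pics/w3.png",c["image"][:,:,::-1])
```

```text
bar z: front 0.102 rear 0.1009 front end y [0.2688 0.2706] yaw 2.0
stop face yaw 2.19 y at X 0.2582
pos [0.5275 0.1581 0.0598] yaw 2.14 tr [-0.0022 -0.0012  0.    ] spin -0.0019 F [ -0.6 -16.3   7.8] w 0.04 t 7.97
```

View pics/w3.png

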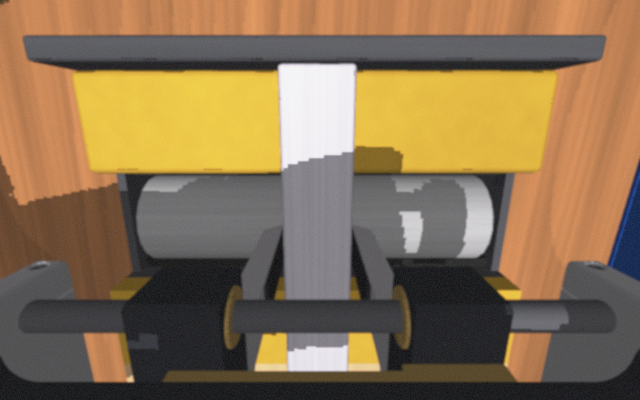

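The wrist view shows the bar's front end (318,65) meeting the stop at row 62, square across the far seat, with a -16 N contact force. I release and lift straight up.

{"api": "move_arm", "payload": {"deltas": [{"translation":[-0.001,0,0],"spin":0,"gripper":0.6},{"translation":[-0.001,0,0],"spin":0,"gripper":0.6},{"translation":[-0.001,0,0],"spin":0,"gripper":0.6},{"translation":[-0.001,0,0],"spin":0,"gripper":0.6},{"translation":[-0.001,0,0],"spin":0,"gripper":0.6},{"translation":[-0.001,0,-0.02],"spin":0,"gripper":0.6},{"translation":[-0.001,0,-0.06],"spin":0,"gripper":0.6},{"translation":[-0.001,0,-0.12],"spin":0,"gripper":0.6},{"translation":[-0.001,0,-0.2],"spin":0,"gripper":0.6},{"translation":[-0.25,0,-0.28],"spin":0,"gripper":0.6},{"translation":[-0.25,0,-0.35],"spin":0,"gripper":0.6},{"translation":[-0.25,0,-0.35],"spin":0,"gripper":0.6},{"translation":[-0.25,0,-0.35],"spin":0,"gripper":0.6},{"translation":[-0.25,0,-0.35],"spin":0,"gripper":0.6}]}}

```text
clock: 9.18
tool_pos: [0.5325, 0.033, 0.2383]
orientation: [2.18, 2.257, 0.005]
force: [0.7, 0.4, 0.6]
width: 0.0566
finger_force: 0.0
```

Run:
```python
from bench import robot
from h import *
s=robot.get_state(); c=robot.capture("wrist");P=wpts(s,c);x,y,z=[P[...,i] for i in range(3)]
print(s["tool_pos"],s["force"].round(1))
m=(abs(z-.1015)<.005)&(x>.4)&(x<.68)&(y<.257)&(y>-.25)&(c["range_z"]>0)
n,l,st,ce=cv2.connectedComponentsWithStats(cv2.morphologyEx(m.astype(np.uint8),cv2.MORPH_OPEN,np.ones((3,3))))
for i in range(1,n):
    if st[i,4]<400: continue
    q=P[l==i]; r=cv2.minAreaRect((q[:,:2]*1000).astype(np.float32))
    print(np.round(ce[i]),np.round(r[0],1),np.round(r[1],1),round(r[2],2),np.round(cv2.boxPoints(r),1).tolist())
    a=np.polyfit(q[:,1],q[:,2],1); print(" slope deg",np.degrees(np.arctan(a[0])).round(2),"z",q[:,2].mean().round(4))
d=robot.capture("top")
cv2.imwrite("pics/w4.png",c["image"][:,:,::-1])
```

```text
[0.53250948 0.03303334 0.23829787] [0.7 0.4 0.6]
[315.  79.] [529.5 139.2] [ 40.1 162.2] 2.26 [[506.29998779296875, 219.39999389648438], [512.7000122070312, 57.400001525878906], [552.7999877929688, 58.900001525878906], [546.4000244140625, 221.0]]
 slope deg -0.04 z 0.1008
[245. 203.] [453.   -2.5] [40.4 96.1] 4.31 [[429.20001220703125, 43.79999923706055], [436.5, -52.0], [476.70001220703125, -48.900001525878906], [469.5, 46.900001525878906]]
 slope deg -0.29 z 0.1008
[383. 223.] [612.3 -19.6] [39.6 40.8] 5.8 [[590.5999755859375, -1.2999999523162842], [594.7000122070312, -41.900001525878906], [634.0999755859375, -38.0], [630.0, 2.700000047683716]]
 slope deg -1.33 z 0.1008
[259. 341.] [ 466.1 -180.8] [40.3 26.9] 3.01 [[445.20001220703125, -168.39999389648438], [446.70001220703125, -195.3000030517578], [486.8999938964844, -193.1999969482422], [485.5, -166.3000030517578]]
 slope deg 0.36 z 0.101
```

View pics/w4.png

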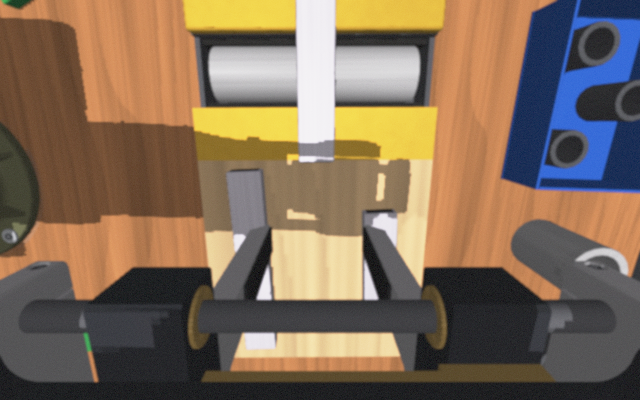

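The final view shows the bar's rear end flush with the deck end of the near seat, at (316,160). It lies flat, its yaw of 2.26° matches the cradle's 2.2°, and the other bars are where they were. Handing in.

```bash
python3 -c "
from bench import robot
print(robot.finish_job())"
```

```text
the job is handed in; nothing more can be done
None
```

I slid bar_b, the 200 mm bar, across the trough until it met the stop; it lies flat and square on both yellow seats, bar_a and bar_c were left in place, and the job is handed in (no verdict was returned).

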